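# Slide the sharpening plate into its corner stop

## Task

Before honing, the sharpening plate in its orange holder has to be seated in the wooden corner stop on the bench: push it along the bench with the fingertips until its long side lies flush against the long batten and its end is home against the short batten. Only push it, never lift, tip or carry it, leave everything else on the bench where it is, and finish with the hand clear.

Things in the scene. Friction and masses are not known exactly. Their poses are not given: they have to be found in the camera images.
- holder: Sharpening plate in an orange holder, one loose rigid block: 92 mm (its x) by 190 mm (its y) by 30 mm high, plus a dark steel plate 82 x 170 mm on top, 4 mm proud. 0.5 to 0.85 kg, slides flat on the bench, too wide to grip. Origin: centre of its underside, z up. Starts on the -x side of the long batten, clear of both battens, turned up to 0.28 rad from parallel.
- stop: Two fixed light-wood battens, 30 wide, 24 mm high, yaw within 0.18 rad of 0. Origin: inside corner at bench level, z up. Long batten: inside face on the plane x = 0, facing -x, from y = 0 to -290 mm. Short batten: inside face on the plane y = 0, facing -y, from x = 0 to -100 mm. The seated holder fills x -92 to 0, y -190 to 0 mm: its origin at (-46, -95) mm, its y axis parallel to the stop's.
- mug: Blue mug, 82 mm across, 92 mm high, handle at its +y; bystander beyond one of the battens. Origin: centre of its underside.
- oil: Yellow oil bottle with a red cap, 56 mm across, 150 mm high; bystander beyond one of the battens. Origin: centre of its underside.
- tin: Small round brass-coloured polish tin with a white lid, 66 mm across, 32 mm high; bystander on the robot's side of the short batten. Origin: centre of its underside.
- axe_head: Steel axe head lying on its cheek, 165 mm along its x, 110 mm along its y, 28 mm high; bystander on the left. Origin: middle of its underside, at bench level.
- file: Flat steel file with a wooden handle, 330 mm along its x, 26 mm wide and high; bystander on the right. Origin: 160 mm from the end of the handle, at bench level.
- wedge: Small wooden wedge block, 35 x 85 x 22 mm; bystander beyond the long batten. Origin: centre of its underside.
There are look-alikes about, which are no part of the job. What is shaped like the holder but turquoise or yellow is not meant.

How it is judged:
At the end, for the whole second after the job is handed in: The holder lies flat and still in the corner of the stop: its long side within 5 mm of the long batten, its end within 5 mm of the short batten, and parallel to the long batten within 0.04 rad (2.3 degrees) (x of holder in the frame of stop between -0.051 and -0.042 m and y of holder in the frame of stop between -0.1 and -0.091 m and angle between the y axis of holder and the y axis of stop, either way round below 0.04 rad and height (world z) of holder below 0.004 m and angle between holder's own z axis and vertical below 0.03 rad and linear speed of holder below 0.01 m/s); the robot touches nothing.
It fails at once if the holder is lifted off the bench (over 12 mm) (height (world z) of holder above 0.012 m).
It fails at once if the holder is tipped (over 0.15 rad) (angle between holder's own z axis and vertical above 0.15 rad).
It fails at once if something else on the bench is moved more than 20 mm (distance of any of mug, oil, tin, axe_head, file, wedge from where it was at the start of the episode above 0.02 m).
It also fails if it takes over 58 s, if anything falls off the work surface, if the arm or the gripper's body presses on something with over 40 N, if the wrist force passes 120 N, or if a joint passes its speed limit or range.

## Robot

A 6-joint arm with a two-finger parallel gripper is mounted at the origin on the work surface. World frame = base frame: x ahead of the robot, y to its left, z up, the work surface at z = 0. Lengths are in m, angles in rad, forces in N, time in s.
With the tool pointing down it reaches from about 0.35 to 0.975 m from the base axis. Payload 4.9 kg.
Tool frame: the origin (TCP) lies at the very end of the fingers, on their centre line; the grasp point (between the pads) lies 19 mm behind it; z points along the fingers, y is the line along which they close (so a half turn about z gives the same grasp; the last joint's range is limited). The gripper opens to 85 mm and grips with 20 to 120 N. Pads are 22 mm wide; open, the fingers measure 114 mm over their backs; the gripper's body (76 mm by 85 mm) begins 54 mm behind the grasp point. The pads swing forward as they close: fully open they stand 13 mm farther back than shut.
Start: joints at [1.189, 0.053, 1.613, -0, 1.476, -0.119], TCP at [0.162, 0.604, 0.231] pointing down, gripper open.
Joint ranges: [-3.01, 3.01], [-1.01, 2.22], [0.06, 2.58], [-1.02, 4.17], [0.09, 2.62], [-3.14, 3.14]. Speed limits (rad/s): [2.57, 2.57, 3.14, 3.14, 3.14, 3.14].

## Interface

Orientations are given as a rotation vector (axis times angle).
In Python, from station import ctrl gives the robot as it stands. The module is installed in compiled form; this text tells all that it offers.
- The arm moves only by the tool jog_arm, never from a script. Its argument "steps" is a list of rows, each an object with "delta_rot": the turn, a rotation vector about the tool's x, y, z in degrees, a list of three; "linear": the shift along the tool's x, y, z in m, a list of three; "grip": the finger opening in m, from 0 to 0.0854. In form: [{"delta_rot": [rx, ry, rz], "linear": [x, y, z], "grip": grip}, ...]. A call has 1 to 10 rows; each row shifts and turns the commanded pose from where the row before left it, along the tool's axes as they then stand; what a row does not reach is not made up. A row lasts 1/10 s, in which the tool goes at most 50 mm and 8.59 degrees, less where a joint would pass 70% of its speed; a pose out of reach is approached as far as the arm can. A call with a gripper value outside its range is refused whole. The fingers move at their own pace and stop on an object; "newtons" is the grip in N (left out, the last holds). Time passes only in rows, so rows that do not move let the fingers close. It gives the time, the measured TCP pose, the force, the opening and the grip force at its end, in the units of the state.
- ctrl.get_obs(): the state, without advancing time (a new reading comes with each control period).
- ctrl.get_image(name): name is "scene" or "top" or "wrist"; returns (picture, depth): 400x640x3 uint8, red, green, blue; 400x640 float32, m along the optical axis (not along the pixel's ray), 0 where there is no reading.
- ctrl.camera_info(name): a dict with "camera_matrix" (3x3 intrinsics, pixels), "R" (3x3) and "t" (3): a world point X has camera coordinates R X + t; the wrist camera has in their place "T_tool_cam" (4x4, takes a point from camera to tool coordinates, whose origin is the TCP and whose axes are the flange's). Camera axes: x right, y down, z forward; pixel columns grow to the right and rows downward; lengths in m; the calibration is good to about 2 mm. The wrist camera is an equidistant fisheye: a pixel r from the principal point sees the ray r / f radians off the axis. A picture is of the moment at which its call begins: read the wrist's pose just before it. camera_info takes no time and is no camera call.
- ctrl.finish_job(): hands the job in; it is judged then, once.
The state is a dict: "t": time; "q": joint angles; "dq": joint speeds; "effort": joint torques, N m; "tool_pos": TCP position; "tool_rot": TCP orientation; "contact_force": force on the tool from outside, world axes, zero at the start; "wrist_torque": the same for the moment, N m; "opening": finger opening in m; "grip_force": force on a finger pad.
Only numpy, scipy, OpenCV 4.12 (cv2) and the standard library are available. Lean on these libraries where they do the work, as an engineer would, in place of code of your own. Each camera call takes 0.05 s, during which the arm holds its last target. There are 200 camera calls.

## Working session

There is one attempt and no reset: what is moved stays moved. The work goes in short steps, Python scripts to look and compute and a tool call to move; the robot and the scene stay as the last step left them, time stands still between calls to the robot, and variables do not carry over. Pictures are saved under pics/ and viewed, at most 10 in all, crops included, and the job is handed in when it is done.

Besides the shell and the picture viewer there is one more tool, called after "Call:" as name([rows], argument=value, ...), one row to a line, values as JSON. jog_arm: Moves the arm, as the interface text tells. Its arguments: {"type":"object","properties":{"steps":{"type":"array"},"newtons":{"type":"number"}},"required":["steps"]}

```bash
mkdir -p pics; python3 - <<'E'
from station import ctrl
import cv2,numpy as np
for n in("top","scene"):
    im,d=ctrl.get_image(n); cv2.imwrite(f"pics/{n}0.png",im[:,:,::-1]); np.savez(f"{n}0.npz",im=im,d=d)
    i=ctrl.camera_info(n); print(n,i)
o=ctrl.get_obs();print(o)
E
```

```text
top {'camera_matrix': array([[387.32728667,   0.        , 319.75806432],
       [  0.        , 387.32728667, 199.01748528],
       [  0.        ,   0.        ,   1.        ]]), 'R': array([[-0.02098261, -0.99959819, -0.0190574 ],
       [-0.99499584,  0.02274092, -0.09729404],
       [ 0.09768833,  0.01692055, -0.99507321]]), 't': array([0.01128783, 0.54390567, 1.22232975])}
scene {'camera_matrix': array([[393.46352115,   0.        , 316.13156531],
       [  0.        , 393.46352115, 202.66551774],
       [  0.        ,   0.        ,   1.        ]]), 'R': array([[ 0.67975622,  0.7334333 ,  0.00265882],
       [ 0.62038851, -0.57304353, -0.53548034],
       [-0.3912155 ,  0.3656456 , -0.84454351]]), 't': array([-0.38229138, -0.3375837 ,  1.29519256])}
{'t': 0.1, 'q': array([ 1.18898463e+00,  5.33098225e-02,  1.61415495e+00, -2.49059072e-05,
        1.47597909e+00, -1.19025146e-01]), 'dq': array([-0.00154164, -0.00152714, -0.00254235, -0.00094331, -0.00087455,
       -0.00191755]), 'effort': array([-7.92788853e-06, -3.94899273e+01, -3.71365178e+01, -1.60283298e-04,
        3.88165368e-03,  1.58491673e-05]), 'tool_pos': array([0.16216996, 0.60301653, 0.23017522]), 'tool_rot': array([-4.11536612e-01, -3.11408136e+00,  2.82643413e-03]), 'contact_force': array([-0.84601153, -0.12310196,  0.30757504]), 'wrist_torque': array([-0.00253141,  0.01174139, -0.02365422]), 'grip_force': 0.0, 'opening': 0.0851535852738928}
```

View pics/top0.png

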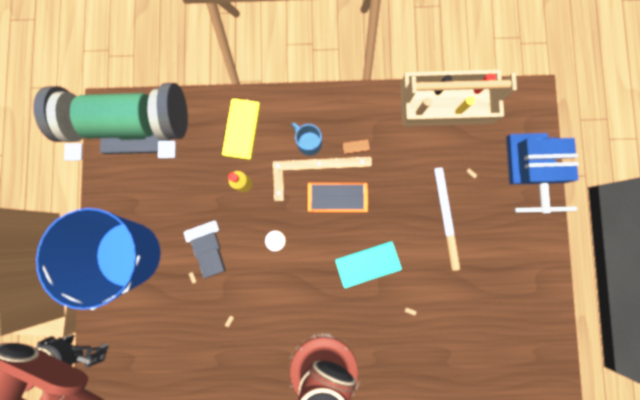

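View pics/scene0.png

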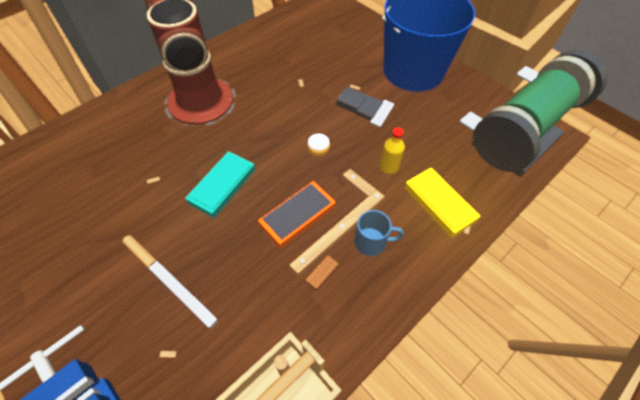

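The top view shows three blocks of the same shape: orange-rimmed with a dark plate at (338,197), turquoise at (368,264) and yellow at (240,128). The orange one with the steel plate fits the description. The stop has its inside corner near (284,170), with the long batten running right and the short one down. The tin is at (275,240). I'll confirm in a crop and measure.

```bash
cat > h.py <<'E'
import cv2,numpy as np
from station import ctrl
def cast(n,uv,z):
    i=ctrl.camera_info(n);K,R,t=i['camera_matrix'],i['R'],np.asarray(i['t'])
    uv=np.atleast_2d(uv).astype(float)
    r=np.c_[uv,np.ones(len(uv))]@np.linalg.inv(K).T@R
    c=-R.T@t
    return c+r*((z-c[2])/r[:,2])[:,None]
def blob(m,near=None):
    cs,_=cv2.findContours(m.astype(np.uint8),cv2.RETR_EXTERNAL,cv2.CHAIN_APPROX_NONE)
    return max(cs,key=cv2.contourArea)[:,0,:]
def rect(P):
    (c,s,a)=cv2.minAreaRect((P[:,:2]*1000).astype(np.float32))
    if s[0]>s[1]: s=s[::-1];a+=90   # a: direction of short side
    a=(a+90)%180                    # long side heading, deg
    return np.array(c)/1000,np.array(s),a-90  # yaw vs world y
E
python3 - <<'E'
from h import *
for n,box in(("top",(260,140,400,230)),("scene",(240,160,400,280))):
    im=np.load(n+"0.npz")['im'];x0,y0,x1,y1=box
    hsv=cv2.cvtColor(im,cv2.COLOR_RGB2HSV);H,S,V=cv2.split(hsv)
    roi=np.zeros(H.shape,bool);roi[y0:y1,x0:x1]=1
    o=roi&(H<14)&(S>190)&(V>180)
    w=roi&(H>8)&(H<22)&(S<150)&(V>150)
    P=cast(n,blob(o),.03);print(n,'holder',rect(P))
    b=blob(w);print('batten px',b.min(0),b.max(0),len(b))
    B=cast(n,b,.024)
    cv2.imwrite(f"m_{n}.png",w*255)
    h=cv2.approxPolyDP(b.reshape(-1,1,2),3,True)[:,0]
    print(np.c_[h,cast(n,h,.024)[:,:2]].round(3).tolist())
im=np.load("top0.npz")['im'][130:260,220:400,::-1]
cv2.imwrite("pics/crop.png",cv2.resize(im,None,fx=4,fy=4,interpolation=cv2.INTER_CUBIC))
print(cast("top",[275,240],.032),cast("top",[[340,285],[400,260]],.03))
E
```

```text
Traceback (most recent call last):
  File "h.py", line 11, in blob
    return max(cs,key=cv2.contourArea)[:,0,:]
           ~~~^^^^^^^^^^^^^^^^^^^^^^^^
ValueError: max() iterable argument is empty
```

```bash
python3 - <<'E'
from h import *
im=np.load("top0.npz")['im'];hsv=cv2.cvtColor(im,cv2.COLOR_RGB2HSV)
print(hsv[197,302:320].tolist(),hsv[205:215,338].tolist(),hsv[155:175,330].tolist())
im=im[130:260,220:400,::-1]
cv2.imwrite("pics/crop.png",cv2.resize(im,None,fx=4,fy=4,interpolation=cv2.INTER_CUBIC))
E
```

```text
[[12, 129, 152], [11, 128, 153], [11, 128, 153], [11, 129, 154], [12, 140, 166], [13, 163, 232], [20, 150, 255], [24, 135, 255], [23, 124, 255], [13, 108, 251], [3, 53, 192], [123, 18, 152], [111, 29, 151], [112, 30, 152], [112, 30, 151], [112, 30, 151], [112, 30, 152], [113, 29, 151]] [[113, 30, 154], [113, 30, 155], [129, 17, 153], [5, 59, 193], [12, 118, 247], [17, 143, 254], [16, 164, 252], [12, 166, 218], [12, 142, 163], [11, 130, 153]] [[12, 129, 154], [12, 128, 159], [13, 118, 179], [15, 104, 223], [20, 81, 247], [22, 61, 252], [22, 52, 254], [23, 48, 254], [24, 45, 254], [24, 42, 254], [24, 42, 254], [22, 54, 253], [18, 83, 240], [14, 103, 190], [13, 122, 155], [12, 130, 151], [12, 129, 150], [12, 129, 146], [12, 131, 144], [11, 129, 146]]
```

View pics/crop.png

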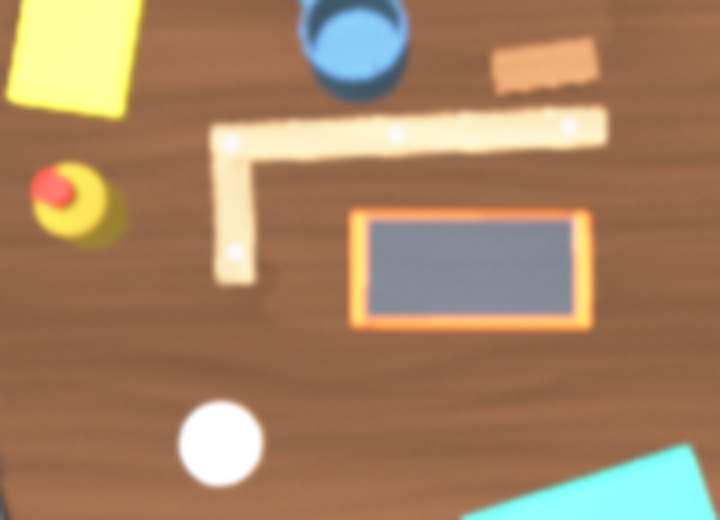

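The crop confirms the orange-rimmed holder with the dark plate. It spans x 350–593, y 208–330 in the crop. The turquoise and yellow blocks are decoys. I'll adjust the masks for the brightness.

```bash
cat >> h.py <<'E'
def measure(n,im,ho,st):
    H,S,V=[c.astype(int) for c in cv2.split(cv2.cvtColor(im,cv2.COLOR_RGB2HSV))]
    def box(b):
        r=np.zeros(H.shape,bool);r[b[1]:b[3],b[0]:b[2]]=1;return r
    br=V>200
    out={}
    m=box(ho)&br&(S>95 if n=="top" else S>150)
    out['h']=rect(cast(n,blob(m),.03))
    b=blob(box(st)&br&(S<115)); B=cast(n,b,.024)[:,:2]
    a=cv2.approxPolyDP(b.reshape(-1,1,2),3,True)[:,0]
    out['poly']=np.c_[a,cast(n,a,.024)[:,:2]].round(3).tolist()
    return out
E
python3 - <<'E'
from h import *
im=np.load("top0.npz")['im']
print(measure("top",im,(300,177,380,220),(265,150,380,206)))
im=np.load("scene0.npz")['im'];hsv=cv2.cvtColor(im,cv2.COLOR_RGB2HSV)
print(hsv[235,262:285].tolist(),hsv[225,325:350].tolist())
print(measure("scene",im,(250,175,345,250),(285,165,390,275)))
print('tin',cast("top",[275,240],.032),'turq',cast("top",[[334,262],[392,242],[402,266],[343,287]],.03)[:,:2])
E
```

```text
{'h': (array([ 0.5490329 , -0.05767026]), array([ 97.06710815, 196.40890503]), -1.3579254150390625), 'poly': [[371.0, 158.0, 0.675, -0.17], [273.0, 161.0, 0.673, 0.15], [274.0, 199.0, 0.548, 0.148], [283.0, 199.0, 0.547, 0.118], [285.0, 169.0, 0.645, 0.111], [369.0, 166.0, 0.648, -0.163]]}
[[11, 160, 121], [12, 162, 120], [11, 160, 126], [11, 166, 123], [11, 165, 127], [11, 168, 129], [10, 185, 139], [10, 206, 152], [10, 216, 183], [11, 226, 234], [14, 228, 253], [17, 220, 255], [18, 219, 255], [16, 215, 255], [13, 203, 254], [8, 171, 230], [5, 107, 157], [4, 31, 117], [135, 9, 108], [126, 12, 110], [120, 9, 111], [140, 14, 108], [158, 9, 110]] [[12, 160, 129], [12, 156, 126], [10, 154, 131], [12, 161, 122], [10, 152, 124], [11, 153, 123], [11, 153, 122], [11, 162, 124], [13, 150, 138], [14, 139, 167], [15, 121, 213], [18, 107, 235], [19, 98, 241], [20, 97, 243], [20, 79, 244], [18, 41, 242], [175, 6, 239], [140, 3, 239], [11, 12, 241], [20, 48, 244], [21, 80, 245], [21, 94, 245], [21, 94, 245], [20, 97, 243], [19, 101, 242]]
{'h': (array([ 0.55092969, -0.05772398]), array([ 95.78213501, 193.58242798]), -1.709747314453125), 'poly': [[350.0, 170.0, 0.548, 0.143], [344.0, 174.0, 0.547, 0.121], [371.0, 195.0, 0.647, 0.125], [291.0, 264.0, 0.652, -0.167], [298.0, 271.0, 0.677, -0.166], [382.0, 196.0, 0.669, 0.144]]}
tin [[0.41564092 0.14455764 0.032     ]] turq [[ 0.34252321 -0.04153923]
 [ 0.4015792  -0.22681594]
 [ 0.32583347 -0.25526575]
 [ 0.26428708 -0.06789262]]
```

```bash
python3 - <<'E'
from h import *
# subpixel edges: long batten inner/outer (columns 292..362) and holder long sides in top view
im=np.load("top0.npz")['im'].astype(float);G=im[:,:,0]
def edge(cols,r0,r1,thr,rise,z,ch=0):
    pts=[]
    for c in cols:
        v=im[r0:r1,c,ch]
        for k in range(len(v)-1):
            a,b=v[k],v[k+1]
            if (a<thr<=b if rise else a>=thr>b): pts.append((c,r0+k+(a-thr)/(a-b)));break
    P=cast("top",pts,z)[:,:2];s,i=np.polyfit(P[:,1],P[:,0],1);r=P[:,0]-s*P[:,1]-i
    print('x at y=-.05:',round(i-.05*s,4),'yaw',round(-s,4),'rms',r.std().round(4),len(P))
edge(range(290,365),150,163,200,True,.024)
edge(range(290,365),162,176,200,False,.024)
edge(range(312,364),177,186,200,True,.03)
edge(range(312,364),209,218,200,False,.03)
# short batten inner face
pts=[]
for r in range(174,196):
    v=im[r,:,0]
    for c in range(279,292):
        if v[c]>=200>v[c+1]: pts.append((c+(v[c]-200)/(v[c]-v[c+1]),r));break
P=cast("top",pts,.024)[:,:2];s,i=np.polyfit(P[:,0],P[:,1],1);print('short: y at x=.6',i+.6*s,'yaw',s)
E
```

```text
x at y=-.05: 0.6795 yaw 0.0253 rms 0.0005 75
x at y=-.05: 0.6451 yaw 0.0213 rms 0.0006 75
x at y=-.05: 0.599 yaw -0.0296 rms 0.0002 52
x at y=-.05: 0.4998 yaw -0.0246 rms 0.0002 52
short: y at x=.6 0.11730512388756628 yaw 0.026663316429970902
```

Call:
jog_arm([
  {"delta_rot":[0,0,-8.2],"linear":[0,0,0],"grip":0.05},
  {"delta_rot":[0,0,-8.2],"linear":[0,0,0],"grip":0.05},
  {"delta_rot":[0,0,0],"linear":[-0.0165,-0.0372,0],"grip":0.05},
  {"delta_rot":[0,0,0],"linear":[-0.0165,-0.0372,0],"grip":0.05},
  {"delta_rot":[0,0,0],"linear":[-0.0165,-0.0372,0],"grip":0.05},
  {"delta_rot":[0,0,0],"linear":[-0.0165,-0.0372,0],"grip":0.05},
  {"delta_rot":[0,0,0],"linear":[-0.0165,-0.0372,0],"grip":0.05},
  {"delta_rot":[0,0,0],"linear":[-0.0165,-0.0372,0],"grip":0.05},
  {"delta_rot":[0,0,0],"linear":[-0.0165,-0.0372,0],"grip":0.05},
  {"delta_rot":[0,0,0],"linear":[-0.0165,-0.0372,0],"grip":0.05},
])

```text
t: 1.1
tool_pos: [0.3014, 0.3075, 0.2308]
tool_rot: [0.038, -3.141, 0.001]
contact_force: [1.0, 0.1, -0.3]
opening: 0.0498
grip_force: 0.0
```

Call:
jog_arm([
  {"delta_rot":[0,0,0],"linear":[-0.0165,-0.0372,0],"grip":0.05},
  {"delta_rot":[0,0,0],"linear":[-0.0165,-0.0372,0],"grip":0.05},
  {"delta_rot":[0,0,0],"linear":[-0.0165,-0.0372,0],"grip":0.05},
  {"delta_rot":[0,0,0],"linear":[-0.0165,-0.0372,0],"grip":0.05},
  {"delta_rot":[0,0,0],"linear":[-0.0165,-0.0372,0],"grip":0.05},
  {"delta_rot":[0,0,0],"linear":[-0.0165,-0.0372,0],"grip":0.05},
  {"delta_rot":[0,0,0],"linear":[-0.0165,-0.0372,0],"grip":0.05},
  {"delta_rot":[0,0,0],"linear":[-0.0165,-0.0372,0],"grip":0.05},
  {"delta_rot":[0,0,0],"linear":[0,0,0],"grip":0.05},
  {"delta_rot":[0,0,0],"linear":[0,0,0],"grip":0.05},
])

```text
t: 2.1
tool_pos: [0.44, 0.0141, 0.2308]
tool_rot: [0.034, -3.14, -0.001]
contact_force: [0.6, 0.0, -0.0]
opening: 0.05
grip_force: 0.0
```

Call:
jog_arm([
  {"delta_rot":[0,0,0],"linear":[-0.0166,-0.0374,0.02],"grip":0.05},
  {"delta_rot":[0,0,0],"linear":[-0.0166,-0.0374,0.02],"grip":0.05},
  {"delta_rot":[0,0,0],"linear":[0,0,0.04],"grip":0.05},
  {"delta_rot":[0,0,0],"linear":[0,0,0.04],"grip":0.05},
  {"delta_rot":[0,0,0],"linear":[0,0,0.04],"grip":0.05},
  {"delta_rot":[0,0,0],"linear":[0,0,0.03],"grip":0.05},
  {"delta_rot":[0,0,0],"linear":[0,0,0.02],"grip":0.05},
  {"delta_rot":[0,0,0],"linear":[0,0,0.01],"grip":0.05},
  {"delta_rot":[0,0,0],"linear":[0,0,0],"grip":0.05},
])

```text
t: 3.0
tool_pos: [0.4739, -0.058, 0.01]
tool_rot: [0.039, -3.138, -0.002]
contact_force: [-0.1, 0.4, -0.2]
opening: 0.05
grip_force: 0.0
```

Call:
jog_arm([
  {"delta_rot":[0,0,0],"linear":[-0.006,0,0],"grip":0.05},
  {"delta_rot":[0,0,0],"linear":[-0.006,0,0],"grip":0.05},
  {"delta_rot":[0,0,0],"linear":[-0.006,0,0],"grip":0.05},
  {"delta_rot":[0,0,0],"linear":[-0.006,0,0],"grip":0.05},
  {"delta_rot":[0,0,0],"linear":[-0.006,0,0],"grip":0.05},
  {"delta_rot":[0,0,0],"linear":[-0.006,0,0],"grip":0.05},
  {"delta_rot":[0,0,0],"linear":[-0.006,0,0],"grip":0.05},
  {"delta_rot":[0,0,0],"linear":[-0.006,0,0],"grip":0.05},
  {"delta_rot":[0,0,0],"linear":[-0.006,0,0],"grip":0.05},
])

```text
t: 3.9
tool_pos: [0.5296, -0.058, 0.0112]
tool_rot: [0.037, -3.141, -0.0]
contact_force: [-5.0, -0.5, 2.7]
opening: 0.05
grip_force: 2.4
```

Call:
jog_arm([
  {"delta_rot":[0,0,0],"linear":[-0.003,0,0],"grip":0.05},
  {"delta_rot":[0,0,0],"linear":[-0.003,0,0],"grip":0.05},
  {"delta_rot":[0,0,0],"linear":[-0.003,0,0],"grip":0.05},
])

```text
t: 4.2
tool_pos: [0.5382, -0.0578, 0.0112]
tool_rot: [0.037, -3.141, -0.0]
contact_force: [-3.6, -0.6, 2.7]
opening: 0.0501
grip_force: 2.3
```

Call:
jog_arm([
  {"delta_rot":[0,0,0],"linear":[-0.002,0,0],"grip":0.05},
  {"delta_rot":[0,0,0],"linear":[-0.002,0,0],"grip":0.05},
])

```text
t: 4.4
tool_pos: [0.5422, -0.0577, 0.0112]
tool_rot: [0.037, -3.141, -0.0]
contact_force: [-4.6, -1.0, 2.3]
opening: 0.05
grip_force: 2.2
```

Call:
jog_arm([
  {"delta_rot":[0,0,0],"linear":[-0.001,0,0],"grip":0.05},
  {"delta_rot":[0,0,0],"linear":[-0.001,0,0],"grip":0.05},
])

```text
t: 4.6
tool_pos: [0.5434, -0.0577, 0.0112]
tool_rot: [0.037, -3.139, -0.0]
contact_force: [-9.9, -0.5, 7.5]
opening: 0.0502
grip_force: 4.7
```

```bash
python3 - <<'E'
from h import *
im,d=ctrl.get_image("scene");cv2.imwrite("pics/s1.png",cv2.resize(im[130:310,220:460,::-1],None,fx=3,fy=3,interpolation=cv2.INTER_CUBIC))
E
```

```text
(no output)
```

View pics/s1.png

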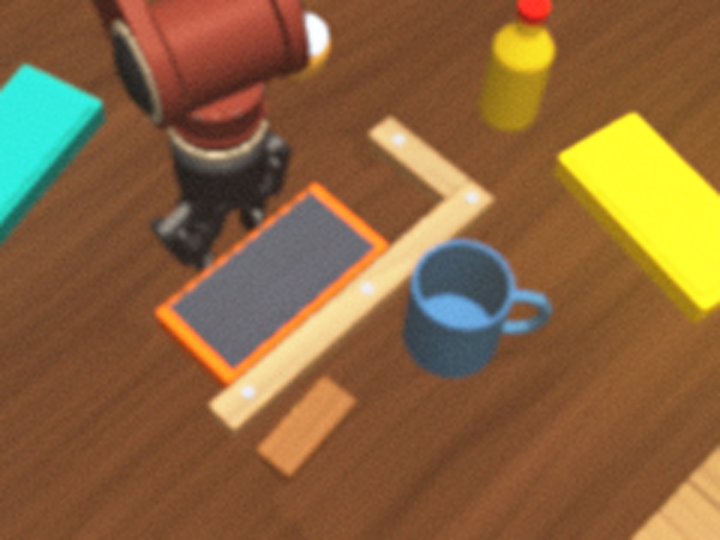

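The picture shows the holder's long side flush with the long batten, with its end still short of the short batten. Next I back off, rise and go round to the −y end.

Call:
jog_arm([
  {"delta_rot":[0,0,0],"linear":[0.015,0,0],"grip":0.035},
  {"delta_rot":[0,0,0],"linear":[0.015,0,0],"grip":0.035},
  {"delta_rot":[0,0,0],"linear":[0,0,-0.04],"grip":0.035},
  {"delta_rot":[0,0,0],"linear":[0,0,-0.05],"grip":0.035},
  {"delta_rot":[0,0,0],"linear":[-0.02,-0.04,0],"grip":0.035},
  {"delta_rot":[0,0,0],"linear":[-0.03,-0.04,0],"grip":0.035},
  {"delta_rot":[0,0,0],"linear":[-0.038,-0.04,0],"grip":0.035},
  {"delta_rot":[0,0,0],"linear":[0,-0.005,0],"grip":0.035},
  {"delta_rot":[0,0,0],"linear":[0,0,0],"grip":0.035},
])

```text
t: 5.55
tool_pos: [0.6025, -0.1789, 0.1011]
tool_rot: [-0.034, 3.14, -0.0]
contact_force: [0.7, 0.5, -0.3]
opening: 0.0348
grip_force: 0.0
```

```bash
python3 - <<'E'
from h import *
im,d=ctrl.get_image("scene");o=ctrl.get_obs();print(o['q'],o['tool_pos'])
r=measure("scene",im,(250,175,355,265),(285,165,390,275));print(r)
cv2.imwrite("pics/s2.png",cv2.resize(im[130:310,220:460,::-1],None,fx=3,fy=3,interpolation=cv2.INTER_CUBIC))
E
```

```text
[-4.06059946e-01  1.68484331e-01  1.71342852e+00  6.46044025e-04
  1.25903950e+00 -1.99979475e+00] [ 0.60172176 -0.17775842  0.10105298]
{'h': (array([ 0.60218872, -0.05450451]), array([ 94.55646515, 193.74055481]), 1.2343748807907104), 'poly': [[351.0, 171.0, 0.553, 0.143], [346.0, 172.0, 0.546, 0.13], [369.0, 197.0, 0.647, 0.116], [291.0, 265.0, 0.654, -0.168], [298.0, 271.0, 0.677, -0.166], [382.0, 196.0, 0.669, 0.144]]}
```

View pics/s2.png

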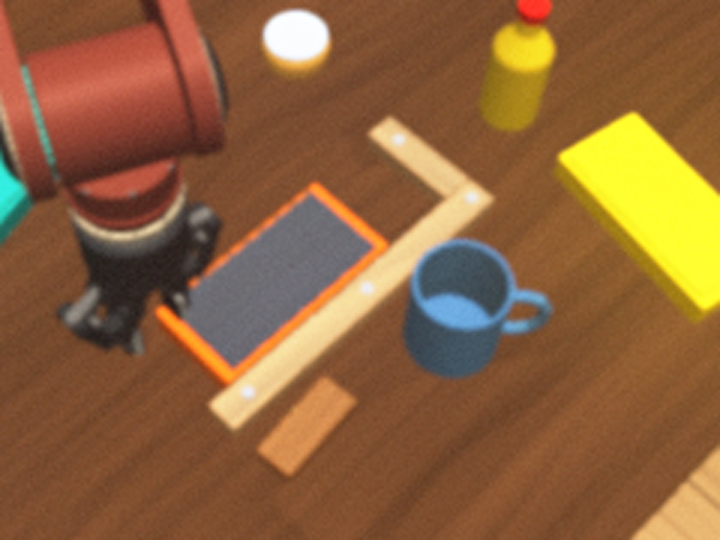

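The holder is flush along the long batten, with a yaw of about 1.2–1.4° that matches the stop. The gap to the short batten remains. I'll turn the hand 90° and come down behind the end.

Call:
jog_arm([
  {"delta_rot":[0,0,8.2],"linear":[0,0,0],"grip":0.035},
  {"delta_rot":[0,0,8.2],"linear":[0,0,0],"grip":0.035},
  {"delta_rot":[0,0,8.2],"linear":[0,0,0],"grip":0.035},
  {"delta_rot":[0,0,8.2],"linear":[0,0,0],"grip":0.035},
  {"delta_rot":[0,0,8.2],"linear":[0,0,0],"grip":0.035},
  {"delta_rot":[0,0,8.2],"linear":[0,0,0],"grip":0.035},
  {"delta_rot":[0,0,8.2],"linear":[0,0,0],"grip":0.035},
  {"delta_rot":[0,0,8.2],"linear":[0,0,0],"grip":0.035},
  {"delta_rot":[0,0,8.2],"linear":[0,0,0],"grip":0.035},
  {"delta_rot":[0,0,8.2],"linear":[0,0,0],"grip":0.035},
])

```text
t: 6.6
tool_pos: [0.601, -0.1761, 0.1017]
tool_rot: [2.038, 2.39, 0.001]
contact_force: [0.4, 0.4, -0.7]
opening: 0.035
grip_force: 0.0
```

Call:
jog_arm([
  {"delta_rot":[0,0,8],"linear":[0,0,0],"grip":0.035},
  {"delta_rot":[0,0,0],"linear":[0,0,0.035],"grip":0.035},
  {"delta_rot":[0,0,0],"linear":[0,0,0.03],"grip":0.035},
  {"delta_rot":[0,0,0],"linear":[0,0,0.02],"grip":0.035},
  {"delta_rot":[0,0,0],"linear":[0,0,0.006],"grip":0.035},
  {"delta_rot":[0,0,0],"linear":[0,0,0],"grip":0.035},
])

```text
t: 7.2
tool_pos: [0.6005, -0.1764, 0.0097]
tool_rot: [-2.193, -2.247, 0.0]
contact_force: [0.4, -0.7, 0.7]
opening: 0.0348
grip_force: 0.0
```

Call:
jog_arm([
  {"delta_rot":[0,0,0],"linear":[0.005,0,0],"grip":0.035},
  {"delta_rot":[0,0,0],"linear":[0.006,0,0],"grip":0.035},
  {"delta_rot":[0,0,0],"linear":[0.006,0,0],"grip":0.035},
  {"delta_rot":[0,0,0],"linear":[0.006,0,0],"grip":0.035},
  {"delta_rot":[0,0,0],"linear":[0.006,0,0],"grip":0.035},
  {"delta_rot":[0,0,0],"linear":[0.006,0,0],"grip":0.035},
])

```text
t: 7.8
tool_pos: [0.6016, -0.1436, 0.0117]
tool_rot: [2.193, 2.245, -0.001]
contact_force: [-0.5, -5.0, 3.6]
opening: 0.0348
grip_force: 2.7
```

Call:
jog_arm([
  {"delta_rot":[0,0,0],"linear":[0.006,0,0],"grip":0.035},
  {"delta_rot":[0,0,0],"linear":[0.006,0,0],"grip":0.035},
  {"delta_rot":[0,0,0],"linear":[0.006,0,0],"grip":0.035},
  {"delta_rot":[0,0,0],"linear":[0.006,0,0],"grip":0.035},
  {"delta_rot":[0,0,0],"linear":[0.006,0,0],"grip":0.035},
  {"delta_rot":[0,0,0],"linear":[0.006,0,0],"grip":0.035},
])

```text
t: 8.4
tool_pos: [0.6008, -0.1076, 0.0117]
tool_rot: [2.193, 2.245, -0.001]
contact_force: [-0.2, -5.0, 3.7]
opening: 0.0349
grip_force: 2.7
```

Call:
jog_arm([
  {"delta_rot":[0,0,0],"linear":[0.004,0,0],"grip":0.035},
  {"delta_rot":[0,0,0],"linear":[0.004,0,0],"grip":0.035},
  {"delta_rot":[0,0,0],"linear":[0.003,0,0],"grip":0.035},
  {"delta_rot":[0,0,0],"linear":[0.003,0,0],"grip":0.035},
])

```text
t: 8.8
tool_pos: [0.5997, -0.0927, 0.0106]
tool_rot: [2.195, 2.247, 0.0]
contact_force: [0.5, -4.5, 2.7]
opening: 0.0351
grip_force: 2.4
```

Call:
jog_arm([
  {"delta_rot":[0,0,0],"linear":[0.002,0,0],"grip":0.035},
  {"delta_rot":[0,0,0],"linear":[0.002,0,0],"grip":0.035},
])

```text
t: 9.0
tool_pos: [0.5993, -0.0886, 0.0103]
tool_rot: [2.195, 2.247, -0.0]
contact_force: [0.6, -4.4, 3.3]
opening: 0.0347
grip_force: 2.4
```

Call:
jog_arm([
  {"delta_rot":[0,0,0],"linear":[0.001,0,0],"grip":0.035},
  {"delta_rot":[0,0,0],"linear":[0.001,0,0],"grip":0.035},
])

```text
t: 9.2
tool_pos: [0.5992, -0.0867, 0.0103]
tool_rot: [-2.195, -2.247, 0.0]
contact_force: [-0.1, -4.8, 3.0]
opening: 0.0351
grip_force: 2.4
```

Call:
jog_arm([
  {"delta_rot":[0,0,0],"linear":[0.001,0,0],"grip":0.035},
  {"delta_rot":[0,0,0],"linear":[0.001,0,0],"grip":0.035},
])

```text
t: 9.4
tool_pos: [0.5991, -0.0847, 0.0103]
tool_rot: [-2.195, -2.247, 0.0]
contact_force: [0.4, -5.0, 3.0]
opening: 0.035
grip_force: 2.4
```

Call:
jog_arm([
  {"delta_rot":[0,0,0],"linear":[0.001,0,0],"grip":0.035},
])

```text
t: 9.5
tool_pos: [0.5991, -0.0836, 0.0102]
tool_rot: [-2.195, -2.247, 0.0]
contact_force: [-0.0, -4.3, 4.2]
opening: 0.0347
grip_force: 2.4
```

```bash
python3 - <<'E'
from h import *
im,d=ctrl.get_image("scene");o=ctrl.get_obs();print(o['contact_force'],o['tool_pos'])
cv2.imwrite("pics/s3.png",cv2.resize(im[130:310,220:460,::-1],None,fx=3,fy=3,interpolation=cv2.INTER_CUBIC))
E
```

```text
[-0.77360654 -3.82575555  4.10604845] [ 0.59916156 -0.08345211  0.01028468]
```

View pics/s3.png

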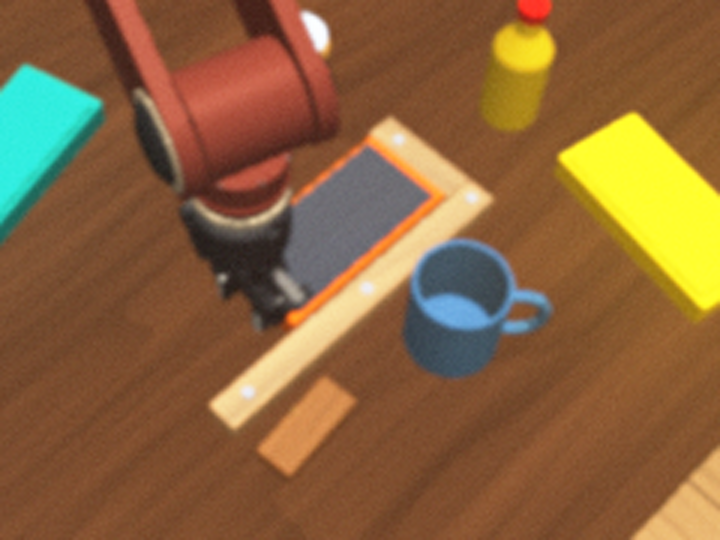

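The holder's end is at or almost at the short batten. The force hasn't risen yet, so I'll push on until it does.

Call:
jog_arm([
  {"delta_rot":[0,0,0],"linear":[0.001,0,0],"grip":0.035},
  {"delta_rot":[0,0,0],"linear":[0.001,0,0],"grip":0.035},
])

```text
t: 9.75
tool_pos: [0.5991, -0.0818, 0.0103]
tool_rot: [2.195, 2.247, -0.001]
contact_force: [0.3, -8.2, 1.7]
opening: 0.0351
grip_force: 3.9
```

Call:
jog_arm([
  {"delta_rot":[0,0,0],"linear":[0.001,0,0],"grip":0.035},
])

```text
t: 9.85
tool_pos: [0.5991, -0.0818, 0.0103]
tool_rot: [2.193, 2.247, -0.003]
contact_force: [1.1, -10.0, 2.7]
opening: 0.035
grip_force: 5.6
```

Call:
jog_arm([
  {"delta_rot":[0,0,0],"linear":[0.001,0,0],"grip":0.035},
])

```text
t: 9.95
tool_pos: [0.5991, -0.0818, 0.0103]
tool_rot: [2.192, 2.246, -0.005]
contact_force: [-0.3, -14.8, 1.5]
opening: 0.0356
grip_force: 7.2
```

Call:
jog_arm([
  {"delta_rot":[0,0,0],"linear":[-0.01,0,0],"grip":0.035},
  {"delta_rot":[0,0,0],"linear":[-0.03,0,0],"grip":0.035},
  {"delta_rot":[0,0,0],"linear":[-0.03,0,-0.03],"grip":0.035},
  {"delta_rot":[0,0,0],"linear":[-0.03,0,-0.04],"grip":0.035},
  {"delta_rot":[0,0,0],"linear":[-0.03,-0.03,-0.03],"grip":0.035},
  {"delta_rot":[0,0,0],"linear":[-0.03,-0.03,0],"grip":0.035},
  {"delta_rot":[0,0,0],"linear":[-0.03,-0.03,0],"grip":0.035},
  {"delta_rot":[0,0,0],"linear":[-0.03,-0.03,0],"grip":0.035},
  {"delta_rot":[0,0,0],"linear":[0,0,0],"grip":0.035},
])

```text
t: 10.85
tool_pos: [0.4823, -0.3026, 0.1078]
tool_rot: [-2.198, -2.239, -0.001]
contact_force: [-0.4, 0.8, 0.2]
opening: 0.0351
grip_force: 0.0
```

```bash
python3 - <<'E'
from h import *
im,d=ctrl.get_image("top");im2,_=ctrl.get_image("scene");print(ctrl.get_obs()['tool_pos'])
cv2.imwrite("pics/t4.png",np.hstack([cv2.resize(im[130:230,250:390],None,fx=2.8,fy=2.8,interpolation=cv2.INTER_CUBIC),cv2.resize(im2[150:290,270:410],(400,280),interpolation=cv2.INTER_CUBIC)])[:,:,::-1])
for n,i in(("top",im),("scene",im2)):
    H,S,V=[c.astype(int) for c in cv2.split(cv2.cvtColor(i,cv2.COLOR_RGB2HSV))]
    r=np.zeros(H.shape,bool);b=(275,155,355,215) if n=="top" else (270,165,375,245)
    r[b[1]:b[3],b[0]:b[2]]=1
    # dark steel plate, top at z=.034
    p=blob(cv2.morphologyEx((r&(S<70)&(V<190)).astype(np.uint8),cv2.MORPH_OPEN,np.ones((3,3))))
    print(n,'plate',rect(cast(n,p,.034)))
E
```

```text
[ 0.48472217 -0.30051124  0.10809755]
top plate (array([0.59830017, 0.02371985]), array([ 74.62554932, 161.740448  ]), 1.4175578355789185)
scene plate (array([0.59895862, 0.02221089]), array([ 75.73279572, 162.81213379]), 1.19411301612854)
```

View pics/t4.png

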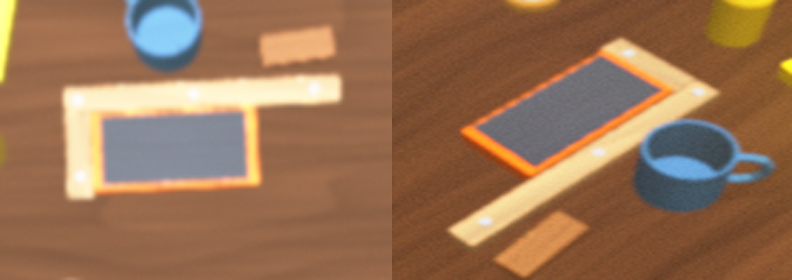

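The holder is home in the corner in both views: flush with the long batten, and its left end against the short one. Measured centre is (0.598, 0.023) against an expected (0.599, 0.020), and yaw agrees to within about 0.003 rad. The mug and wedge are where they were, and the hand is clear.

```bash
python3 -c "
from station import ctrl
print(ctrl.finish_job())"
```

```text
the job is handed in; nothing more can be done
None
```

I pushed the orange holder flush against the long batten and home against the short one, left the hand clear, and handed the job in at about 11 s; no verdict was returned, but my last camera check put it within about 3 mm and 0.003 rad of the seated pose.

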